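# Make up the croquet and dice game kits

## Robot

A 7-joint arm with a two-finger parallel gripper is mounted at the origin on the work surface. World frame = base frame: x ahead of the robot, y to its left, z up, the work surface at z = 0. Lengths are in m, angles in rad, forces in N, time in s.
With the tool pointing down it reaches from about 0.425 to 0.95 m from the base axis. Payload 4.7 kg.
Tool frame: the origin (TCP) lies at the very end of the fingers, on their centre line; the grasp point (between the pads) lies bot.grip_depth behind it (bot.grip_depth is the distance from the TCP to the grasp point, in m); x points along the fingers, z is the direction in which the jaws open and shut, and the axes are right-handed (so a half turn about x gives the same grasp; the last joint's range is limited). The gripper opens to 87 mm and grips with 3 to 60 N. Pads are 19 mm wide; open, the fingers measure 117 mm over their backs; the gripper's body (75 mm by 190 mm) begins 51 mm behind the grasp point.
Start: joints at [-1.341, 0.469, -0.049, 1.532, 0.024, 1.141, -0.082], TCP at [0.173, 0.653, 0.223] pointing down, gripper open.
Joint ranges: [-2.59, 2.59], [-0.33, 1.99], [-1.39, 1.29], [0.1, 2.45], [-1.04, 4.18], [0.21, 1.99], [-2.66, 2.66]. Speed limits (rad/s): [2.57, 2.57, 3.14, 3.14, 3.14, 3.14, 3.14].

## Interface

Orientations are given as a unit quaternion [x, y, z, w].
In Python, from plant import bot gives the robot as it stands. Calls block until the motion is done:
- bot.move_to(position, orientation): joint-space move of the TCP to a pose.
- bot.move_linear(position, attitude=None, feed=0.15, threshold=None): straight line of the TCP; attitude=None keeps the orientation; feed is the mean speed in m/s. With threshold (N) it stops when the force on the tool has changed by that much, and returns True; else False.
- bot.move_joints(angles): joint-space move.
- bot.gripper_to(opening, newtons=None): opening from 0.0 (shut) to 1.0 (fully open); newtons is the grip in N (None keeps the last); returns when the fingers have stopped.
- bot.hold(seconds).
- bot.solve_ik(position, orientation): joint angles nearest the present ones, or None.
- bot.get_image(name): name is "scene" or "top" or "wrist"; returns a dict with "color" (480x640x3 uint8, red, green, blue), "intrinsics" (3x3 intrinsics, pixels), "eye" and "rotation" of the camera in the world; the wrist camera has in their place "tool_from_camera" (4x4, takes a point from camera to tool coordinates, whose origin is the TCP and whose axes are the tool frame's). Camera axes: x right, y up, looking along -z (the intrinsics and any distortion apply to the point x, -y, -z); pixel columns grow to the right and rows downward; lengths in m; the calibration is good to about 2 mm. The wrist camera is an equidistant fisheye: a pixel r from the principal point sees the ray r / f radians off the axis. A picture is of the moment at which its call begins: read the wrist's pose just before it. There is no depth.
A pose or a line that the arm cannot do raises bot.MotionError and nothing moves.
- bot.job_done(): hands the job in, once; it reports no verdict.
Readings, each from a call of its own:
- bot.read_time(): time.
- bot.read_q(): joint angles.
- bot.read_qvel(): joint speeds.
- bot.read_joint_torque(): joint torques, N m.
- bot.read_eef_pos(): TCP position.
- bot.read_orientation(): TCP orientation.
- bot.read_contact_force(): force on the tool from outside, world axes, zero at the start.
- bot.read_wrist_torque(): the same for the moment, N m.
- bot.read_grip_width(): opening from 0.0 (shut) to 1.0 (fully open).
Only numpy, scipy, OpenCV 4.12 (cv2) and the standard library are available. Lean on these libraries where they do the work, as an engineer would, in place of code of your own. Each camera call takes 0.05 s, during which the arm holds its last target.

## Task

Make up two game kits. In the open clear organizer, lay the red mallet in the long compartment (head at either end), stand the striped winning post in the middle small compartment next to the balls, and put the amber gem in the empty small compartment at the end; in the bamboo tray, put the white die in the plain wooden pocket and the green gem in the felt-lined pocket. Everything rests flat on the floor of its compartment, the gems flat side down and set down rather than dropped, and the blue gem and the token tin stay where they are.

Things in the scene. Friction and masses are not known exactly. Their poses are not given: they have to be found in the camera images.
- mallet_mid (a point): Red croquet mallet lying flat, 163 mm long, 35 g. Point: balance point on the handle's axis, 11 mm above the underside; grip here. x runs along the handle to the head, z up. Handle 11 mm across; head a cylinder 22 mm across, 50 mm long, crosswise (along y), from x = +36 to +58 mm; 22 mm ball knob ends at x = -105 mm, so the middle of its length is x = -23.5 mm.
- post_mid (a point): Winning post of the croquet set, standing: white shaft 16 mm across with yellow, black, red and blue bands, on a round wooden foot 34 mm across, 6 mm thick; 40 mm high in all, 25 g. Point: on its axis 20 mm above the underside, z up; grip the shaft here.
- gem_amber_mid (a point): Amber (orange) glass gem, round with a flat underside and a domed top, 28 mm across and 20.5 mm high, its side upright from 3 to 13 mm above its underside, 28 g; this point is on its axis 10 mm above the underside, z up. Belongs in the organizer.
- gem_green_mid (a point): Green glass gem, round with a flat underside and a domed top, 28 mm across and 20.5 mm high, its side upright from 3 to 13 mm above its underside, 28 g; this point is on its axis 10 mm above the underside, z up. Belongs in the dice tray.
- gem_blue_mid (a point): Blue glass gem, round with a flat underside and a domed top, 28 mm across and 20.5 mm high, its side upright from 3 to 13 mm above its underside, 28 g; this point is on its axis 10 mm above the underside, z up. A spare: it stays where it is.
- die_mid (a point): White die with black pips, a 25 mm cube, 16 g. Point: its centre; x, y, z are square to its faces.
- organizer: Clear open organizer, fixed, 158 (x) x 236 (y) x 44 mm high; origin: centre of underside, x away from robot, y left. Floor 2.5, walls 2.5 mm, dividers 39.5 mm high. Long compartment on robot's side: middle (-40, 0), 73 x 231 mm. Behind, at x = 37.6, 78 mm deep: balls (fixed) y = 85.5, 60 wide; post's place, next to balls, y = 11.5, 83 wide; amber gem's, y = -74, 83 wide. Lid folded back beyond.
- dice_tray: Bamboo dice tray, fixed, 162 (x) x 212 (y) x 30 mm high; origin: centre of underside, x away from robot, y left. Floor 6, walls 8, dividers 6 mm thick and 28 mm high. -y side: large rolling bay, blue felt, stays empty. +y side: two pockets 70 (x) x 80 (y) mm: plain wood, middle (-38, 58), nearer the robot, for the die; blue felt floor, middle (38, 58), farther, for the green gem.
- token_tin: Open round steel tin full of brass tokens, 89 mm across and 55 mm high, 450 g; origin at the centre of its underside. It stays where it is.
Mind the look-alikes: they are no part of the job. Of the things shaped like the part that bears die_mid, the white one is meant. Leave any pink look-alike of the part that bears gem_amber_mid alone.

How it is judged:
By the outcome, as a careful person would: the job done as asked, in the order asked, and still so for the second after the job is handed in, with the robot touching nothing.
It also fails if it takes over 120 s, if anything falls off the work surface, if the arm or the gripper's body presses on something with over 40 N, if the wrist force passes 120 N, or if a joint passes its speed limit or range.

## Working session

There is one attempt and no reset: what is moved stays moved. The work goes in short steps, each a Python script; the robot and the scene stay as the last script left them, time stands still between calls to the robot, and variables do not carry over. Pictures are saved under pics/ and viewed, and the job is handed in when it is done.

```bash
mkdir -p pics; ls; python3 - <<'E'
from plant import bot
import cv2,numpy as np
for n in ["scene","top","wrist"]:
    d=bot.get_image(n)
    cv2.imwrite(f"pics/{n}0.png",d["color"][:,:,::-1])
    print(n,{k:np.round(v,4).tolist() for k,v in d.items() if k!="color"})
print(bot.read_time(),bot.read_eef_pos(),bot.read_orientation(),bot.grip_depth,bot.read_grip_width())
E
```

```text
pics
scene {'intrinsics': [[461.8506, 0.0, 320.6368], [0.0, 461.8506, 238.1483], [0.0, 0.0, 1.0]], 'eye': [1.0251, -0.3043, 0.5948], 'rotation': [0.3631, 0.2047, 0.4383, 0.7964]}
top {'intrinsics': [[532.7702, 0.0, 318.3058], [0.0, 532.7702, 235.5641], [0.0, 0.0, 1.0]], 'eye': [0.3801, -0.0112, 1.0756], 'rotation': [0.0451, -0.0235, -0.704, 0.7083]}
wrist {'intrinsics': [[371.6483, 0.0, 316.506], [0.0, 371.6483, 236.1143], [0.0, 0.0, 1.0]], 'tool_from_camera': [[0.0002, 0.2991, -0.9542, -0.1622], [0.0008, 0.9542, 0.2991, 0.0837], [1.0, -0.0009, -0.0001, 0.0002], [0.0, 0.0, 0.0, 1.0]]}
0.15 [0.17262748 0.65210866 0.22177011] [-0.43162094  0.56073879  0.43097934  0.55993945] 0.0187 0.9998231266344093
```

View pics/scene0.png

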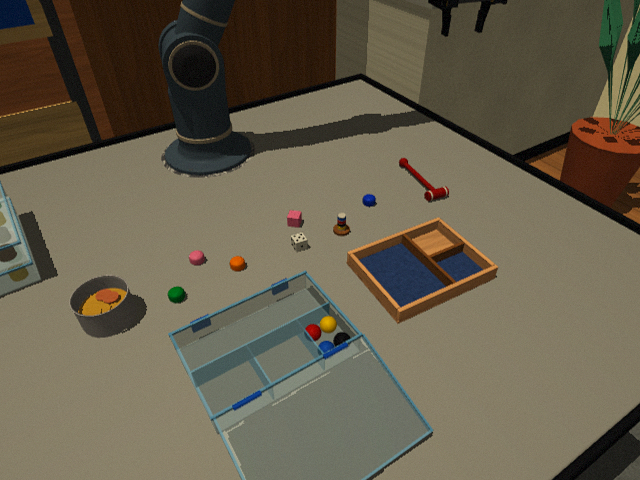

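View pics/top0.png

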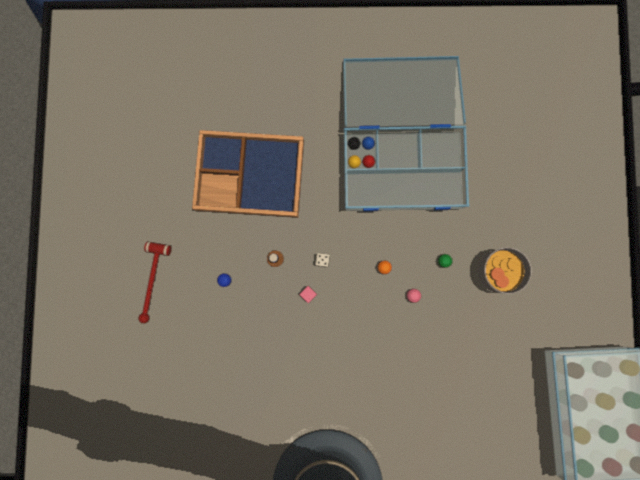

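View pics/wrist0.png

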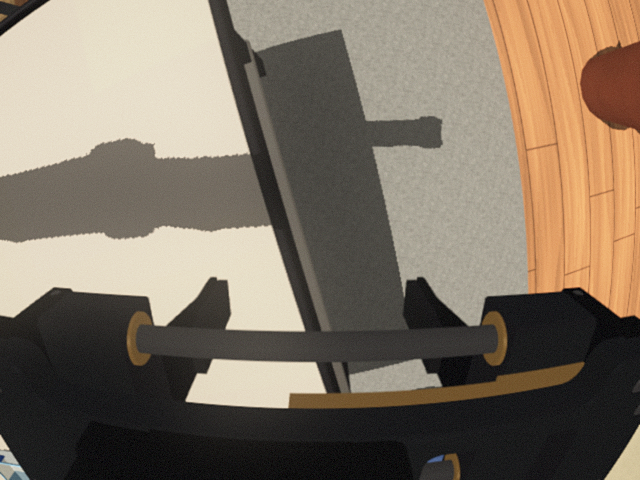

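Top view: the mallet's head is at (158,248) and its knob at (144,318). The blue gem is at (224,280), post (275,258), amber gem (384,267), green gem (444,261) and tin (503,270).

There are two pairs of look-alikes:
- **Dice:** white with pips at (322,260) and pink at (308,294). The white one is meant.
- **Orange/pink gems:** orange at (384,267) and pink at (413,296). The orange one is amber.

Next I'll measure these points from two views and enlarge the look-alikes.

```bash
cat > h.py <<'E'
import numpy as np,cv2
from scipy.spatial.transform import Rotation as R
from plant import bot
def down(a):
    "tool down, jaws opening along world angle a"
    x=np.array([0,0,-1.]);z=np.array([np.cos(a),np.sin(a),0]);y=np.cross(z,x)
    return R.from_matrix(np.c_[x,y,z]).as_quat()
def cam(name):
    if name=="wrist":
        p=np.array(bot.read_eef_pos());q=R.from_quat(bot.read_orientation())
        d=bot.get_image(name);T=np.array(d["tool_from_camera"])
        d["E"]=p+q.apply(T[:3,3]);d["M"]=q.as_matrix()@T[:3,:3];d["fish"]=True
    else:
        d=bot.get_image(name);d["E"]=np.array(d["eye"]);d["M"]=R.from_quat(d["rotation"]).as_matrix();d["fish"]=False
    return d
def ray(d,u,v):
    K=np.array(d["intrinsics"]);x=(u-K[0,2])/K[0,0];y=(v-K[1,2])/K[1,1]
    if d["fish"]:
        t=np.hypot(x,y);s=np.sin(t)/max(t,1e-9);r=np.array([x*s,-y*s,-np.cos(t)])
    else: r=np.array([x,-y,-1.])
    r=d["M"]@r
    return r/np.linalg.norm(r)
def proj(d,P):
    K=np.array(d["intrinsics"]);c=d["M"].T@(np.array(P)-d["E"]);x,y,z=c[0],-c[1],-c[2]
    if d["fish"]:
        rho=np.hypot(x,y);t=np.arctan2(rho,z);k=t/max(rho,1e-9);return K[0,0]*x*k+K[0,2],K[1,1]*y*k+K[1,2]
    return K[0,0]*x/z+K[0,2],K[1,1]*y/z+K[1,2]
def plane(d,u,v,z):
    r=ray(d,u,v);return d["E"]+r*(z-d["E"][2])/r[2]
def tri(d1,p1,d2,p2):
    a=ray(d1,*p1);b=ray(d2,*p2);A=np.c_[a,-b];s,t=np.linalg.lstsq(A,d2["E"]-d1["E"],rcond=None)[0]
    P=d1["E"]+s*a;Q=d2["E"]+t*b;return (P+Q)/2,np.linalg.norm(P-Q)
HSV={"amber":((7,150,100),(19,255,255)),"green":((50,120,30),(80,255,255)),"blue":((112,150,60),(126,255,255)),
 "white":((0,0,150),(180,60,255)),"red":((0,170,50),(5,255,255))}
def blob(d,col,near,rad=25,minA=6):
    h=cv2.cvtColor(d["color"],cv2.COLOR_RGB2HSV);lo,hi=HSV[col];m=cv2.inRange(h,lo,hi)
    if col=="red": m|=cv2.inRange(h,(176,170,50),(180,255,255))
    n,l,s,c=cv2.connectedComponentsWithStats(m)
    best=[i for i in range(1,n) if s[i,4]>=minA and np.hypot(*(c[i]-near))<rad]
    if not best:return None
    i=max(best,key=lambda i:s[i,4]);return c[i],s[i],l==i
E
python3 - <<'E'
from h import *
t=cam("top");s=cam("scene")
for n,a,b in [("amber",(384,267),(237,263)),("green",(444,261),(177,294)),("blue",(224,280),(369,200))]:
    A=blob(t,n,a);B=blob(s,n,b)
    if A is None or B is None: print(n,A is None,B is None);continue
    P,e=tri(t,A[0],s,B[0]);print(n,A[0].round(1),A[1],B[0].round(1),B[1],P.round(4),round(e,4),plane(t,*A[0],.01).round(4))
def crop(d,u0,v0,w,h,k):return cv2.resize(d["color"][v0:v0+h,u0:u0+w],None,fx=k,fy=k,interpolation=cv2.INTER_CUBIC)[:,:,::-1]
cv2.imwrite("pics/c1.png",cv2.convertScaleAbs(np.vstack([crop(t,260,235,200,75,4),crop(s,170,195,200,75,4)]),alpha=1.5))
cv2.imwrite("pics/c2.png",cv2.convertScaleAbs(crop(t,130,40,350,290,2.2)[:600],alpha=1.5))
E
```

```text
amber [384.1 266.9] [378 261  13  13 143] [236.3 262.4] [230 256  15  15 159] [ 0.4211 -0.1113  0.0085] 0.0033 [ 0.4216 -0.1096  0.01  ]
green [444.7 260.5] [439 255  13  12 127] [176.  294.3] [168 287  17  16 220] [ 0.4351 -0.2314  0.0059] 0.0017 [ 0.4352 -0.2297  0.01  ]
blue [223.6 279.7] [218 274  12  12 116] [368.3 199.6] [363 194  12  12 108] [0.3932 0.2104 0.0074] 0.0029 [0.3939 0.2111 0.01  ]
```

View pics/c1.png

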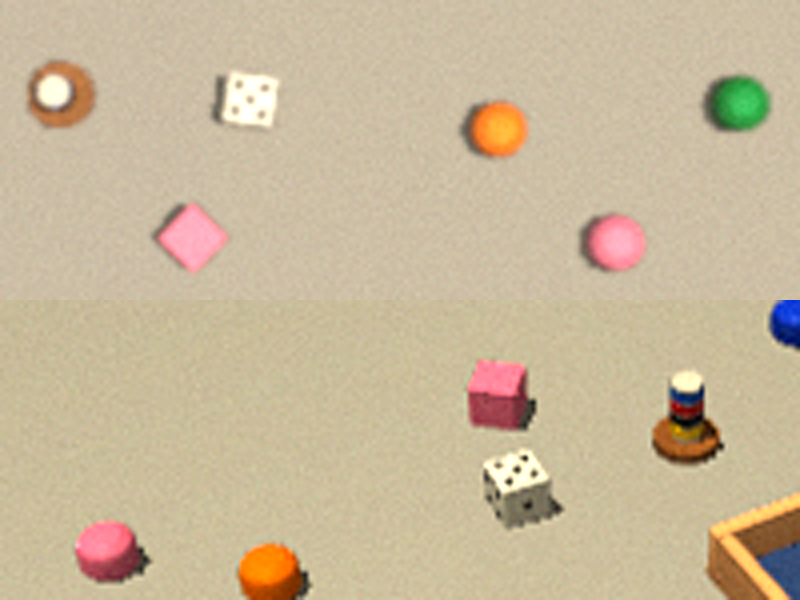

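View pics/c2.png

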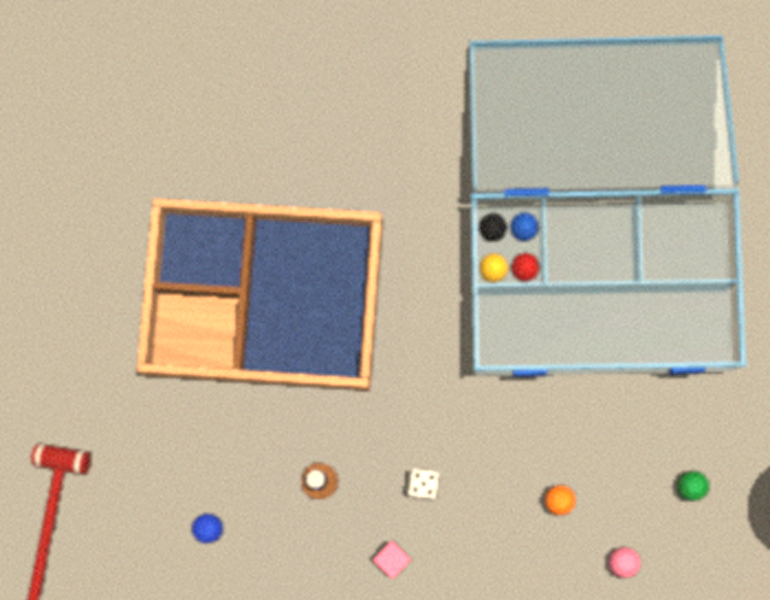

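The enlarged crop confirms the white die with pips at top (322,260) and the orange gem at top (384,267). The pink cube and pink gem are the decoys. Gem heights from the two views agree with the expected ~8–10 mm. Next I'll move the wrist camera over the trays and objects for close views.

```bash
python3 - <<'E'
from h import *
import pickle
t=cam("top")
for n,p,z in [("orgFL",(345.9,208.2),.044),("orgFR",(467.7,205.9),.044),("orgBL",(344.5,128.6),.044),("orgBR",(465.5,126.4),.044),
 ("trFL",(193,210),.03),("trFR",(298,216),.03),("trBL",(200,131),.03),("trBR",(303,137),.03),("head",(158,248),.011),("knob",(144,318),.011),("post",(275,258),.02),("die",(322,260),.0125)]:
    print(n,plane(t,*p,z).round(4))
def look(name,p,a,z):
    q=down(a)
    # put TCP so camera optical axis meets p roughly: cam offset in tool y
    y=R.from_quat(q).apply([0,1,0])
    h=z+.1622
    c=np.array(p)-y*(.0837-h*.2991/.9542)
    bot.move_to([c[0],c[1],z],q); d=cam("wrist")
    cv2.imwrite(f"pics/{name}.png",d["color"][:,:,::-1]); pickle.dump(d,open(f"{name}.pkl","wb"));print(name,bot.read_time(),bot.read_eef_pos().round(3))
a0=np.pi/2
for n,p,a,z in [("w_org",(.56,-.17),-a0,.28),("w_org2",(.52,-.12),-a0,.25),("w_tray",(.57,.14),-a0,.28),("w_tray2",(.53,.19),-a0,.25)]:
    try: look(n,p,a,z)
    except bot.MotionError as e:
        print(n,e)
        try: look(n,p,-a,z)
        except bot.MotionError as e: print(n,e)
E
```

```text
orgFL [ 0.5344 -0.0327  0.044 ]
orgFR [ 0.5396 -0.2687  0.044 ]
orgBL [ 0.6937 -0.0295  0.044 ]
orgBR [ 0.6978 -0.2675  0.044 ]
trFL [0.532  0.2719 0.03  ]
trFR [0.5206 0.0618 0.03  ]
trBL [0.6935 0.2626 0.03  ]
trBR [0.6808 0.0536 0.03  ]
head [0.4569 0.346  0.011 ]
knob [0.3166 0.3691 0.011 ]
post [0.4376 0.1074 0.02  ]
die [0.4346 0.0141 0.0125]Traceback (most recent call last):
  File "<stdin>", line 17, in <module>
  File "<stdin>", line 12, in look
ValueError: operands could not be broadcast together with shapes (2,) (3,)
```

```bash
cat >> h.py <<'E'
import pickle
def look(name,p,a,z):
    q=down(a);y=R.from_quat(q).apply([0,1,0])[:2]
    c=np.array(p)[:2]-y*(.0837-(z+.1622)*.2991/.9542)
    bot.move_to([c[0],c[1],z],q); bot.hold(.2); d=cam("wrist")
    cv2.imwrite(f"pics/{name}.png",d["color"][:,:,::-1]); pickle.dump(d,open(f"{name}.pkl","wb"));print(name,bot.read_time(),bot.read_eef_pos().round(3),bot.read_q().round(2))
    return d
E
python3 - <<'E'
from h import *
a0=np.pi/2
for n,p,a,z in [("w_tray",(.57,.14),-a0,.28),("w_org",(.56,-.17),-a0,.28)]:
    for s in (1,-1):
        try: look(n,p,s*a,z);break
        except bot.MotionError as e: print(n,e)
E
```

```text
w_tray 2.9833 [0.625 0.141 0.28 ] [-0.8   0.43  0.74  1.58 -0.3   1.24 -1.58]
w_org 4.4167 [ 0.615 -0.168  0.28 ] [-0.35  0.45  0.8   1.59 -0.33  1.25 -1.07]
```

View pics/w_tray.png

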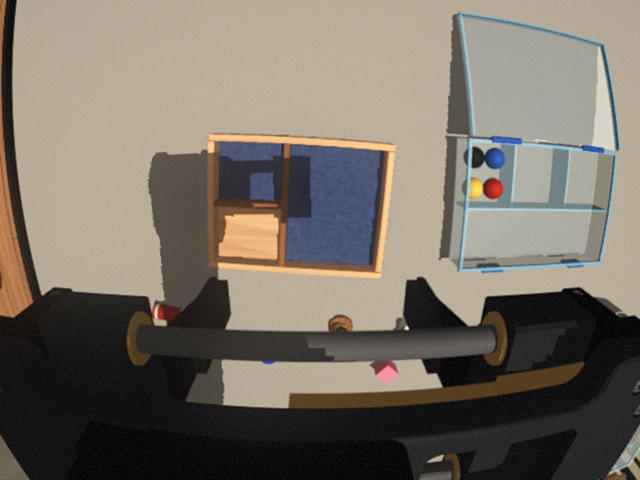

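View pics/w_org.png

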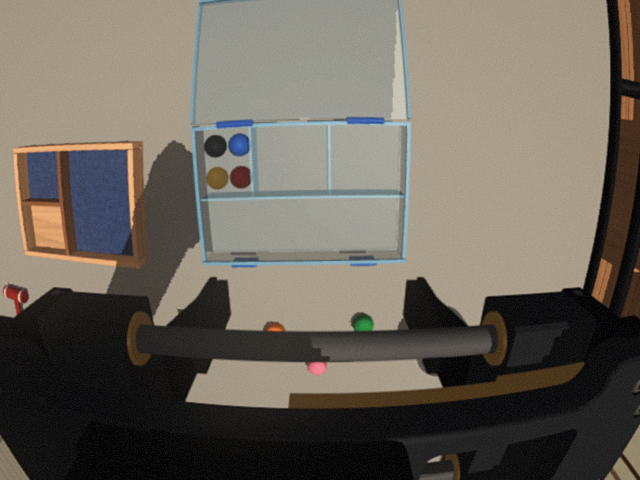

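The wrist view over the tray shows it at (208–395,133–277), and the view over the organizer shows it at (195–410,122–265). Both appear in both pictures. I'll enlarge them to read corners.

```bash
python3 - <<'E'
import cv2
a=cv2.imread("pics/w_tray.png");b=cv2.imread("pics/w_org.png")
c=lambda im,u,v,w,h,k:cv2.convertScaleAbs(cv2.resize(im[v:v+h,u:u+w],None,fx=k,fy=k,interpolation=cv2.INTER_CUBIC),alpha=1.2)
cv2.imwrite("pics/d1.png",c(a,203,128,200,150,4))
cv2.imwrite("pics/d2.png",c(b,188,115,228,152,3.5))
cv2.imwrite("pics/d3.png",c(a,440,130,180,145,4))
cv2.imwrite("pics/d4.png",c(b,10,135,140,135,4))
E
```

```text
(no output)
```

View pics/d1.png

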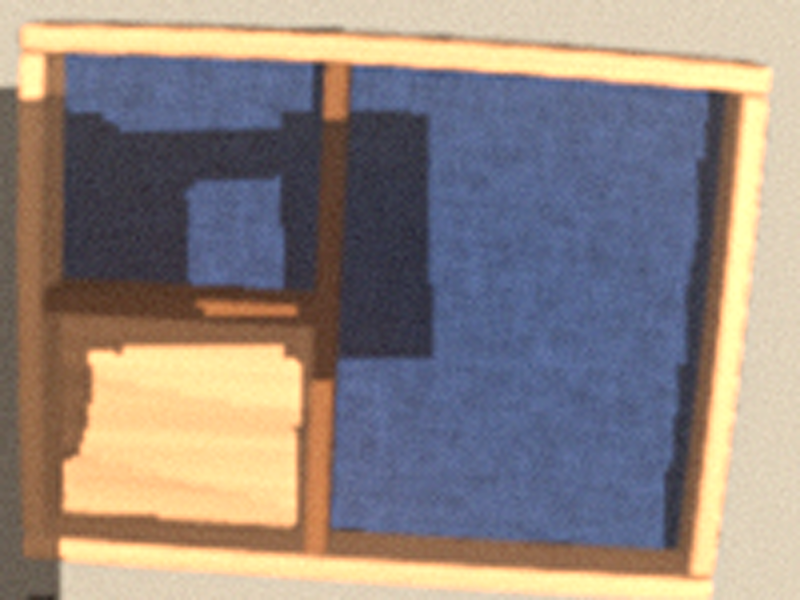

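View pics/d2.png

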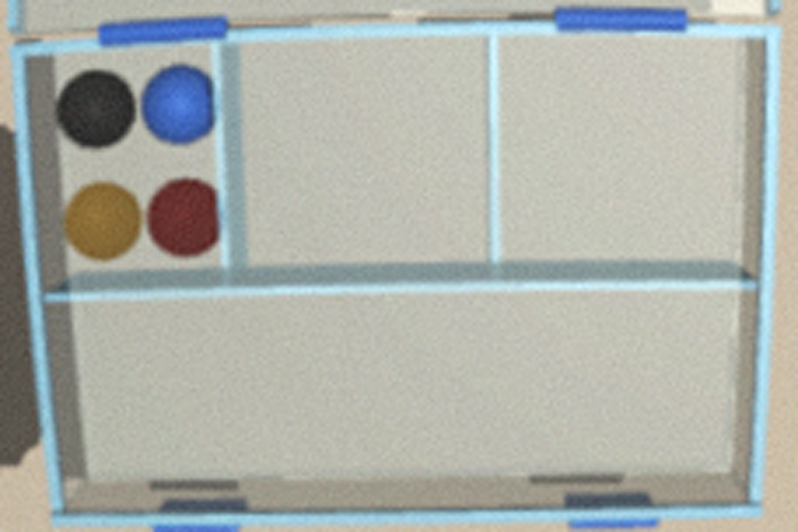

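View pics/d3.png

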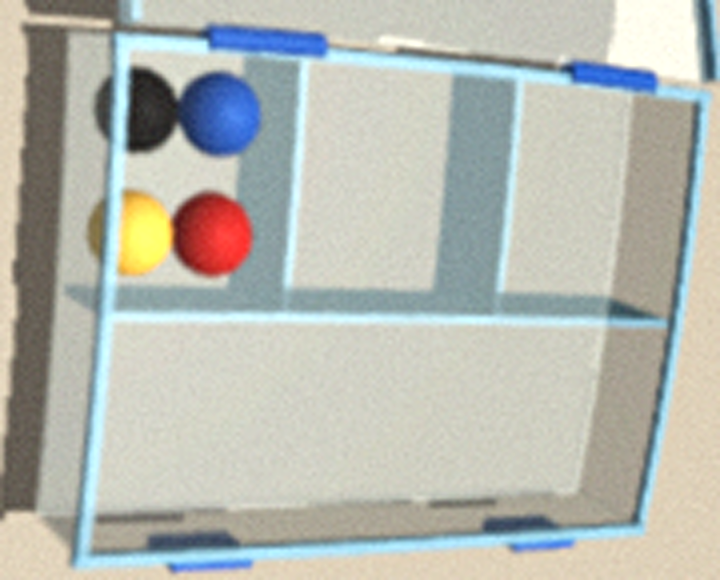

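View pics/d4.png

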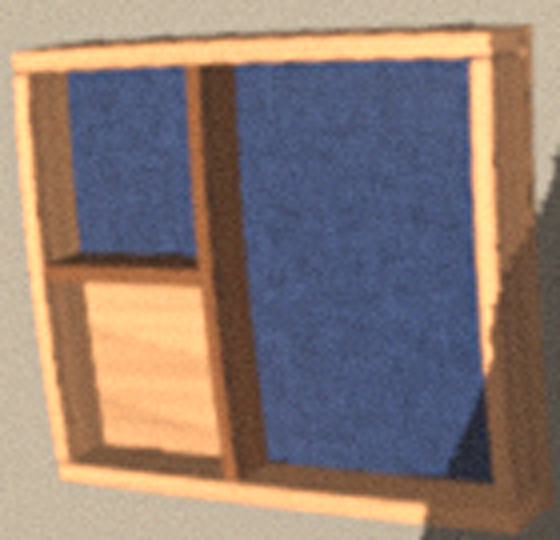

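```bash
cat > meas.py <<'E'
from h import *
A=pickle.load(open("w_tray.pkl","rb"));B=pickle.load(open("w_org.pkl","rb"))
f=lambda p,o,k:((p[0]+.5)/k-.5+o[0],(p[1]+.5)/k-.5+o[1])
tr={"FL":((25,556),(60,478)),"FR":((712,598),None),"BL":((20,25),(12,52)),"BR":((771,67),(492,33))}
og={"FL":((75,565),(55,522)),"FR":((642,534),(758,517)),"BL":((117,38),(13,45)),"BR":((710,95),(778,28))}
model={"tr":(.081,.106,.030),"og":(.079,.118,.044)}
for nm,D,oa,ob,kb,prim in [("tr",tr,(203,128),(10,135),4,"A"),("og",og,(440,130),(188,115),3.5,"B")]:
    hx,hy,z=model[nm];P=[];Q=[]
    for c,(pa,pb) in D.items():
        ua=f(pa,oa,4) if pa else None;ub=f(pb,ob,kb) if pb else None
        if ua and ub: X,e=tri(A,ua,B,ub);print(nm,c,"tri",X.round(4),round(e,4),end=" ")
        w=plane(A,*ua,z) if prim=="A" else plane(B,*ub,z);print(c,"plane",w.round(4))
        P.append(w[:2]);Q.append([(-hx if c[0]=="F" else hx),(hy if c[1]=="L" else -hy)])
    P=np.array(P);Q=np.array(Q);pc=P.mean(0);qc=Q.mean(0)
    H=((P-pc)[:,:,None]*(Q-qc)[:,None,:]).sum(0);th=np.arctan2(H[1,0]-H[0,1],H[0,0]+H[1,1])
    c,s=np.cos(th),np.sin(th);Rm=np.array([[c,-s],[s,c]]);o=pc-Rm@qc
    print(nm,"centre",o.round(4),"yaw deg",np.degrees(th).round(2),"res mm",((P-o-Q@Rm.T)*1e3).round(1).tolist())
E
python3 meas.py
```

```text
tr FL tri [0.5371 0.2736 0.0298] 0.0002 FL plane [0.5371 0.2736 0.03  ]
FR plane [0.5244 0.0626 0.03  ]
tr BL tri [0.6973 0.2642 0.0291] 0.0001 BL plane [0.6973 0.2639 0.03  ]
tr BR tri [0.6838 0.053  0.0283] 0.0009 BR plane [0.6843 0.0533 0.03  ]
tr centre [0.6108 0.1633] yaw deg -3.45 res mm [[0.8, -0.5], [0.9, 0.2], [-0.7, -0.4], [-1.0, 0.7]]
og FL tri [ 0.5366 -0.0329  0.043 ] 0.0 FL plane [ 0.537  -0.0332  0.044 ]
og FR tri [ 0.5408 -0.2705  0.0445] 0.0007 FR plane [ 0.5402 -0.2707  0.044 ]
og BL tri [ 0.6959 -0.0298  0.043 ] 0.0008 BL plane [ 0.6963 -0.0302  0.044 ]
og BR tri [ 0.7004 -0.2675  0.0448] 0.0001 BR plane [ 0.7004 -0.2677  0.044 ]
og centre [ 0.6185 -0.1505] yaw deg 0.95 res mm [[-0.5, 0.6], [-1.2, -1.0], [0.8, 1.0], [1.0, -0.6]]
```

Tray and organizer heights triangulate to 28–30 mm and 43–45 mm, matching the stated 30 and 44 mm. The outlines fit within ~1 mm. Next are close wrist looks at the mallet, the post and die, and the gems.

```bash
python3 - <<'E'
from h import *
a0=-np.pi/2
def L(n,p,z):
    try: return look(n,p,a0,z)
    except bot.MotionError as e: print(n,e)
L("w_g",(.41,-.16),.2);L("w_pd",(.42,.06),.2);L("w_m2",(.37,.31),.28);L("w_m",(.37,.36),.2)
E
```

```text
w_g 5.4583 [ 0.441 -0.16   0.2  ] [-0.5   0.19  0.88  2.07 -0.18  0.96 -1.1 ]
w_pd 6.5917 [0.45  0.059 0.2  ] [-0.96  0.15  0.83  2.1  -0.14  0.95 -1.63]
w_m2 7.8667 [0.425 0.309 0.28 ] [-1.37  0.2   0.78  1.84 -0.16  1.16 -2.11]
w_m 8.5917 [0.401 0.36  0.202] [-1.39  0.31  0.73  1.92 -0.25  1.   -2.13]
```

```bash
python3 - <<'E'
import cv2,numpy as np
I=[cv2.imread(f"pics/{n}.png")[60:300] for n in ("w_g","w_pd")]
cv2.imwrite("pics/e1.png",cv2.convertScaleAbs(np.vstack(I),alpha=1.2))
I=[cv2.imread(f"pics/{n}.png")[:290] for n in ("w_m2","w_m")]
cv2.imwrite("pics/e2.png",cv2.convertScaleAbs(np.vstack(I),alpha=1.2))
E
```

```text
(no output)
```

View pics/e1.png

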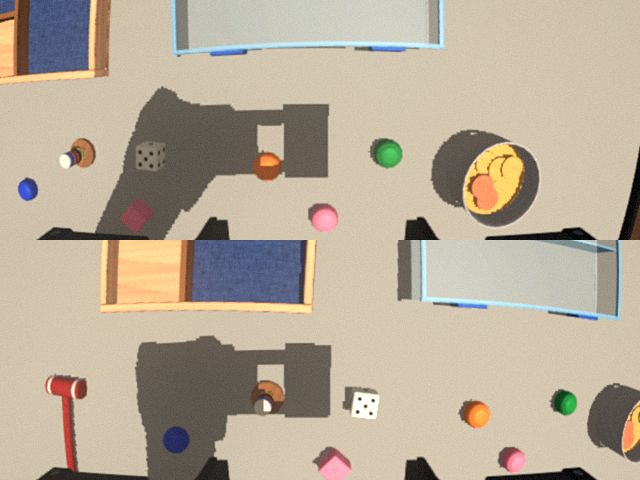

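View pics/e2.png

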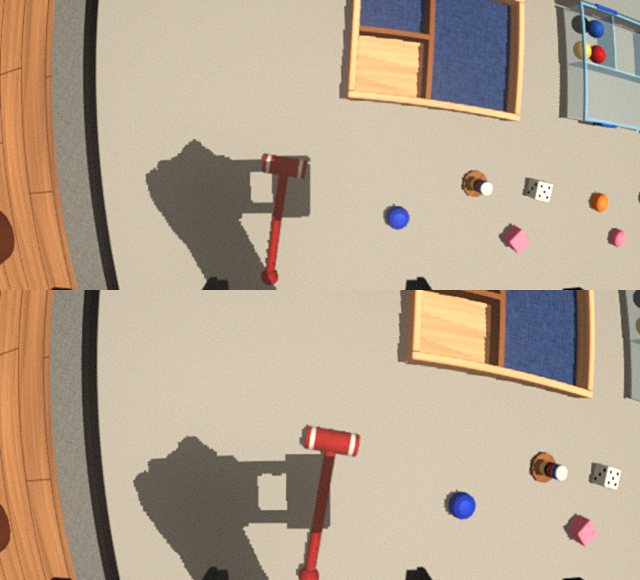

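Wrist view w_m shows the mallet head at (332,152) and the knob near (310,285). In w_m2 they are at (285,166) and (270,278). I'll measure everything from masks.

```bash
cat > meas2.py <<'E'
from h import *
def mallet(d,near):
    h=cv2.cvtColor(d["color"],cv2.COLOR_RGB2HSV);m=cv2.inRange(h,(0,150,30),(6,255,255))|cv2.inRange(h,(174,150,30),(180,255,255))
    m[290:]=0
    n,l,s,c=cv2.connectedComponentsWithStats(m)
    i=max((i for i in range(1,n) if np.hypot(*(c[i]-near))<90),key=lambda i:s[i,4]);M=l==i
    rows=[(v,np.where(M[v])[0]) for v in range(480) if M[v].any()]
    w=np.array([len(r) for _,r in rows]);hd=[k for k in range(len(w)) if w[k]>.55*w.max()]
    hm=np.zeros_like(M);v0,v1=rows[hd[0]][0],rows[hd[-1]][0];hm[v0:v1+1]=M[v0:v1+1]
    hv,hu=np.where(hm)
    hs=[(r.mean(),v) for v,r in rows if v>v1+10 and v<rows[-1][0]-22]
    return (hu.mean(),hv.mean()),hs,s[i]
A=pickle.load(open("w_m.pkl","rb"));B=pickle.load(open("w_m2.pkl","rb"))
ha,la,sa=mallet(A,(320,210));hb,lb,sb=mallet(B,(278,215))
print("head",ha,hb,"tri",tri(A,ha,B,hb))
for d,hh,ll in ((A,ha,la),(B,hb,lb)):
    H=plane(d,*hh,.011);P=np.array([plane(d,u,v,.011)[:2] for u,v in ll]);vx,vy,x0,y0=cv2.fitLine(P.astype(np.float32),cv2.DIST_L2,0,0,0).ravel()
    if vx<0:vx,vy=-vx,-vy
    x=np.array([vx,vy]);c=np.array([x0,y0]);s=(H[:2]-c)@x;foot=c+x*s
    print("head pl",H.round(4),"ang",np.degrees(np.arctan2(vy,vx)),"axis foot",foot.round(4),"mid",(foot-x*.047).round(4),len(ll))
G=pickle.load(open("w_g.pkl","rb"));D=pickle.load(open("w_pd.pkl","rb"))
for n,pa,pb in [("green",(388,213),(566,163)),("amber",(267,226),(477,174))]:
    h=[]
    for d,p in ((G,pa),(D,pb)):
        b=blob(d,n,p,20,20);h.append(b[0]);print(n,b[0].round(1),b[1][2:],plane(d,*b[0],.009).round(4),end=" ")
    print(tri(G,h[0],D,h[1]))
E
python3 meas2.py
```

```text
head (np.float64(332.2245199409158), np.float64(151.6543574593796)) (np.float64(272.19029126213593), np.float64(253.3631067961165)) tri (array([0.47017664, 0.34096676, 0.31343242]), np.float64(0.03743847219351595))Traceback (most recent call last):
  File "meas2.py", line 17, in <module>
    H=plane(d,*hh,.011);P=np.array([plane(d,u,v,.011)[:2] for u,v in ll]);vx,vy,x0,y0=cv2.fitLine(P.astype(np.float32),cv2.DIST_L2,0,0,0).ravel()
                                                                                      ~~~~~~~~~~~^^^^^^^^^^^^^^^^^^^^^^^^^^^^^^^^^^^^^^^^
cv2.error: OpenCV(4.12.0) /io/opencv/modules/imgproc/src/linefit.cpp:618: error: (-215:Assertion failed) npoints2 >= 0 || npoints3 >= 0 in function 'fitLine'
```

```bash
sed -i 's/(0,150,30),(6/(0,130,12),(8/; s/(174,150,30)/(172,130,12)/' meas2.py; sed -i 's/    m\[290:\]=0/    m[290:]=0;m=cv2.morphologyEx(m,cv2.MORPH_CLOSE,np.ones((3,3)))/' meas2.py; python3 meas2.py
```

```text
head (np.float64(322.9975442043222), np.float64(201.72347740667976)) (np.float64(278.0638138138138), np.float64(208.7822822822823)) tri (array([0.40837425, 0.35394535, 0.01769428]), np.float64(0.001891908224258134))Traceback (most recent call last):
  File "meas2.py", line 17, in <module>
    H=plane(d,*hh,.011);P=np.array([plane(d,u,v,.011)[:2] for u,v in ll]);vx,vy,x0,y0=cv2.fitLine(P.astype(np.float32),cv2.DIST_L2,0,0,0).ravel()
                                                                                      ~~~~~~~~~~~^^^^^^^^^^^^^^^^^^^^^^^^^^^^^^^^^^^^^^^^
cv2.error: OpenCV(4.12.0) /io/opencv/modules/imgproc/src/linefit.cpp:618: error: (-215:Assertion failed) npoints2 >= 0 || npoints3 >= 0 in function 'fitLine'
```

```bash
python3 - <<'E'
s=open("meas2.py").read()
s=s.replace("if w[k]>.55*w.max()]","if k<45 and w[k]>.55*w[:45].max()]")
open("meas2.py","w").write(s)
E
python3 meas2.py
```

```text
head (np.float64(332.1585365853659), np.float64(151.65311653116532)) (np.float64(283.7427937915743), np.float64(166.2860310421286)) tri (array([0.45744463, 0.34582583, 0.01877891]), np.float64(0.0005491164217211119))
head pl [0.4566 0.3454 0.011 ] ang -9.271523 axis foot [0.4567 0.3464] mid [0.4104 0.354 ] 93
head pl [0.4568 0.3466 0.011 ] ang -9.397207 axis foot [0.4567 0.3461] mid [0.4103 0.3538] 76
green [388.6 214. ] [ 25  26 487] [ 0.4355 -0.2319  0.009 ] Traceback (most recent call last):
  File "meas2.py", line 25, in <module>
    b=blob(d,n,p,20,20);h.append(b[0]);print(n,b[0].round(1),b[1][2:],plane(d,*b[0],.009).round(4),end=" ")
                                 ~^^^
TypeError: 'NoneType' object is not subscriptable
```

```bash
sed -i 's/(566,163)/(566,223)/; s/(477,174)/(477,234)/' meas2.py; cat >> meas2.py <<'E'
C=pickle.load(open("w_m.pkl","rb"))
# die: white contour in w_pd, w_m
h=cv2.cvtColor(D["color"],cv2.COLOR_RGB2HSV)
m=cv2.inRange(h,(0,0,185),(180,45,255));m[:190]=0;m[260:]=0;m[:,:340]=0;m[:,400:]=0
m=cv2.morphologyEx(m,cv2.MORPH_CLOSE,np.ones((5,5)));cs=max(cv2.findContours(m,0,2)[0],key=cv2.contourArea)
print("die area",cv2.contourArea(cs),cv2.boundingRect(cs))
P=np.array([plane(D,*p[0],.025)[:2] for p in cs]).astype(np.float32);print("die",cv2.minAreaRect(P*1000))
k=lambda im,u,v:cv2.resize(im["color"][v:v+50,u:u+60],None,fx=6.6,fy=6,interpolation=cv2.INTER_CUBIC)[:,:,::-1]
cv2.imwrite("pics/f.png",np.vstack([np.hstack([k(D,335,200),k(D,240,195)]),np.hstack([k(G,120,190),k(G,50,190)])]))
E
python3 meas2.py
```

```text
head (np.float64(332.1585365853659), np.float64(151.65311653116532)) (np.float64(283.7427937915743), np.float64(166.2860310421286)) tri (array([0.45744463, 0.34582583, 0.01877891]), np.float64(0.0005491164217211119))
head pl [0.4566 0.3454 0.011 ] ang -9.271523 axis foot [0.4567 0.3464] mid [0.4104 0.354 ] 93
head pl [0.4568 0.3466 0.011 ] ang -9.397207 axis foot [0.4567 0.3461] mid [0.4103 0.3538] 76
green [388.6 214. ] [ 25  26 487] [ 0.4355 -0.2319  0.009 ] green [565.2 222.4] [ 21  24 388] [ 0.4367 -0.2304  0.009 ] (array([ 0.43548194, -0.23240029,  0.00661421]), np.float64(0.0011874466158259894))
amber [266.8 226.2] [ 28  28 595] [ 0.4226 -0.1108  0.009 ] amber [476.3 234. ] [ 26  27 531] [ 0.4227 -0.1108  0.009 ] (array([ 0.42265212, -0.11082159,  0.00896194]), np.float64(2.8571581119334525e-05))
die area 567.5 (351, 213, 29, 27)
die ((435.47943115234375, 12.464561462402344), (24.785518646240234, 24.827186584472656), 83.76092529296875)
```

View pics/f.png

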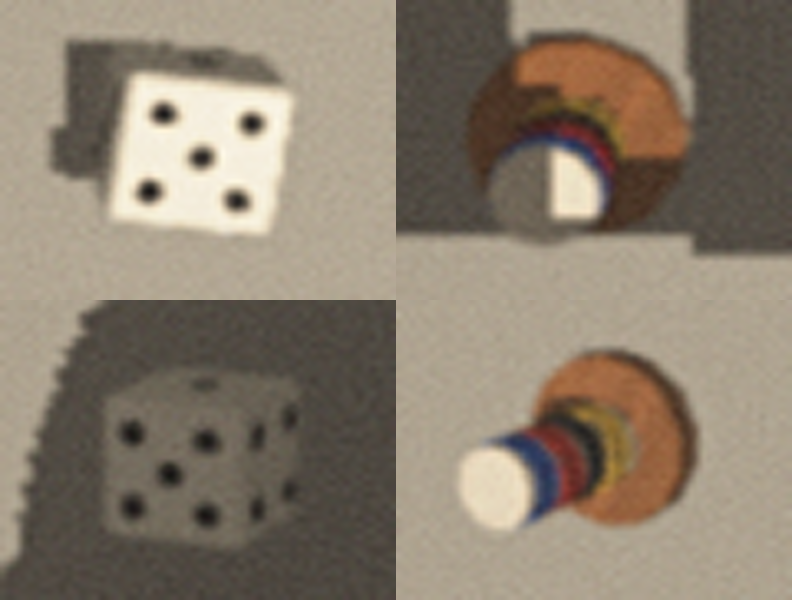

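```bash
python3 - <<'E'
from h import *
G=pickle.load(open("w_g.pkl","rb"));D=pickle.load(open("w_pd.pkl","rb"))
f=lambda U,V,u,v:(u+(U+.5)/6.6-.5,v+(V+.5)/6-.5)
a,b=f(150,191,240,195),f(100,187,50,190)
print("post top",tri(D,a,G,b),plane(D,*a,.04),plane(G,*b,.04))
a,b=f(201,157,335,200),f(170,174,120,190)
print("die top",tri(D,a,G,b),plane(D,*a,.025),plane(G,*b,.025))
E
```

```text
post top (array([0.43931046, 0.10807966, 0.03948879]), np.float64(0.0008540248063442511)) [0.43990064 0.10796786 0.04      ] [0.4390032  0.10777042 0.04      ]
die top (array([0.43590882, 0.01269676, 0.02500267]), np.float64(0.00018175617573116759)) [0.43600249 0.01269624 0.025     ] [0.43581433 0.01271408 0.025     ]
```

All points check out:

| Thing | x, y (m) | Height or size check |
|---|---|---|
| Die | (.4358, .0126) | top at 25.0 mm, face 24.8 mm, yaw −6° |
| Post | (.4394, .1079) | top at 39.5 mm |
| Amber gem | (.4226, −.1108) | ~9 mm |
| Green gem | (.4355, −.232) | ~6.6 mm |
| Mallet | mid (.4103, .3539), heading −9.3° | head top ~19 mm |

Mallet first.

```bash
cat >> h.py <<'E'
def comp(o,yaw,x,y):
    c,s=np.cos(yaw),np.sin(yaw);return np.array([o[0]+c*x-s*y,o[1]+s*x+c*y])
ORG=((.6185,-.1505),np.radians(.95));TRAY=((.6108,.1633),np.radians(-3.45))
def st(m):print(m,"t",round(bot.read_time(),2),"p",bot.read_eef_pos().round(4),"w",round(bot.read_grip_width()*87,1),"F",bot.read_contact_force().round(1))
def best(p,z,a):
    "jaw angle a or a+pi: the reachable one that needs least joint travel"
    o=[]
    for k in (0,np.pi):
        q1=bot.solve_ik([*p,z],down(a+k));q2=bot.solve_ik([*p,.15],down(a+k))
        if q1 is not None and q2 is not None:o.append((np.abs(q2-bot.read_q()).max(),a+k))
    return min(o)[1] if o else None
def pick(p,z,a,op,N):
    bot.move_to([*p,.15],down(a));bot.gripper_to(op)
    bot.move_linear([*p,z+.03],feed=.2);print("hit",bot.move_linear([*p,z],feed=.05,threshold=5));st("down")
    bot.gripper_to(0,N);st("grip");bot.move_linear([*p,z+.03],feed=.06);bot.move_linear([*p,.15],feed=.25);st("up")
E
python3 - <<'E'
from h import *
p=np.array([.4103,.3539])
print([ (k,bot.solve_ik([*p,.002],down(np.radians(80.7)+k))) for k in (0,np.pi)])
for sgn in (1,-1):
    c=comp(*ORG,-.040,sgn*.0235)
    for k in (0,np.pi): print(sgn,c,k,bot.solve_ik([*c,.0045],down(ORG[1]+k)))
E
```

```text
[(0, array([-0.76414525,  0.54966764, -0.03276696,  2.02333657,  0.03176728,
        0.56905665,  0.58962871])), (3.141592653589793, array([-1.2163361 ,  0.61713555,  0.56654607,  2.04959431, -0.5568763 ,
        0.62816637, -2.00425054]))]
1 [ 0.57811587 -0.12766642] 0 [-0.10283172  0.62338953  0.33719644  1.92017839 -0.32444555  0.6508652
  0.45250345]
1 [ 0.57811587 -0.12766642] 3.141592653589793 [-0.30539509  0.68897357  0.627893    1.93188144 -0.60475353  0.71664417
 -2.43927173]
-1 [ 0.57889513 -0.17465996] 0 [-0.03242837  0.6400333   0.35048405  1.89000674 -0.33685904  0.66925425
  0.53742962]
-1 [ 0.57889513 -0.17465996] 3.141592653589793 [-0.2245476   0.70471578  0.63002588  1.9012235  -0.6060103   0.73431424
 -2.36742407]
```

```bash
python3 - <<'E'
from h import *
p=np.array([.4103,.3539]);a=np.radians(80.7)
pick(p,.002,a,.4,20)
c=comp(*ORG,-.040,-.0235);q=down(ORG[1])
bot.move_to([*c,.15],q);st("over")
d=cam("wrist");cv2.imwrite("pics/g1.png",d["color"][:,:,::-1])
d=cam("scene");cv2.imwrite("pics/g2.png",cv2.convertScaleAbs(cv2.resize(d["color"][190:390,120:420,::-1],None,fx=2.6,fy=2.6),alpha=1.4))
E
```

```text
hit False
down t 13.54 p [0.4104 0.3539 0.0019] w 34.8 F [-0.1  0.  -0.3]
grip t 14.11 p [0.4104 0.354  0.0021] w 10.2 F [-1.   0.7  0.4]
up t 15.38 p [0.4095 0.3533 0.1489] w 10.1 F [-0.9 -0.   0.2]
over t 17.38 p [ 0.5793 -0.1727  0.1497] w 9.9 F [ 0.9  0.6 -0.1]
```

View pics/g1.png

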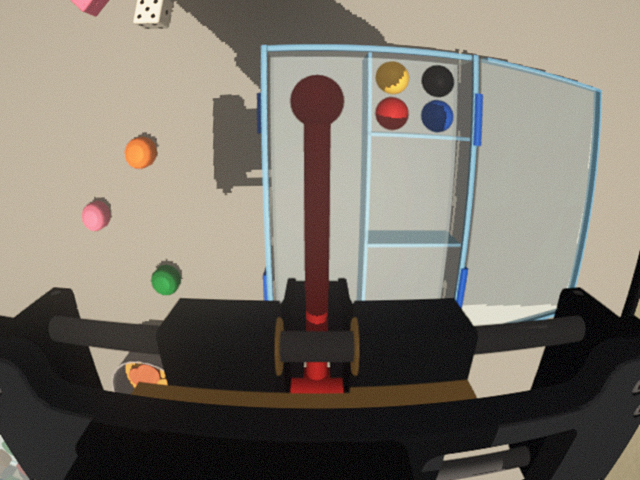

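View pics/g2.png

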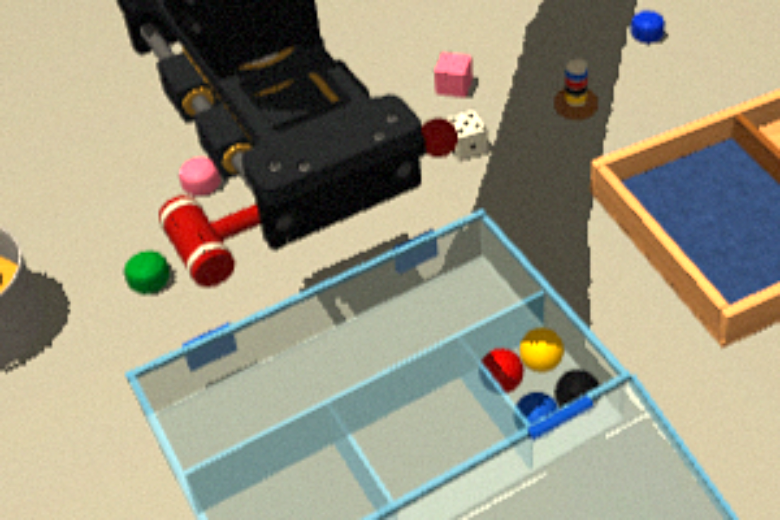

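The handle is held straight: the knob is at (317,100) in the wrist view, centred in the long compartment's image column, and the head is at the −y end. Lowering it.

```bash
cat >> h.py <<'E'
def place(c,z,rel,thr=2.5,top=.15):
    bot.move_linear([*c,z+.025],feed=.15);bot.hold(.2);print("touch",bot.move_linear([*c,z-.001],feed=.025,threshold=thr));st("low")
    bot.hold(.2);bot.gripper_to(rel);bot.hold(.2);st("rel");bot.move_linear([*c,z+.03],feed=.06);bot.move_linear([*c,top],feed=.25);st("up")
E
python3 - <<'E'
from h import *
c=comp(*ORG,-.040,-.0235)
place(c,.0045,.28)
for n in("top","scene"):
    d=cam(n);s=(slice(40,230),slice(320,500)) if n=="top" else (slice(240,440),slice(150,400))
    cv2.imwrite(f"pics/p1{n}.png",cv2.convertScaleAbs(cv2.resize(d["color"][s][:,:,::-1],None,fx=3,fy=3),alpha=1.4))
d=cam("wrist");cv2.imwrite("pics/p1w.png",d["color"][:,:,::-1])
E
```

```text
touch True
low t 19.56 p [ 0.5787 -0.1746  0.0046] w 10.2 F [-0.8  0.8  3.7]
rel t 20.55 p [ 0.578  -0.1742  0.0038] w 24.7 F [-0.5  0.  -0.5]
up t 21.82 p [ 0.5785 -0.1742  0.1497] w 24.6 F [0.3 0.3 0.3]
```

View pics/p1scene.png

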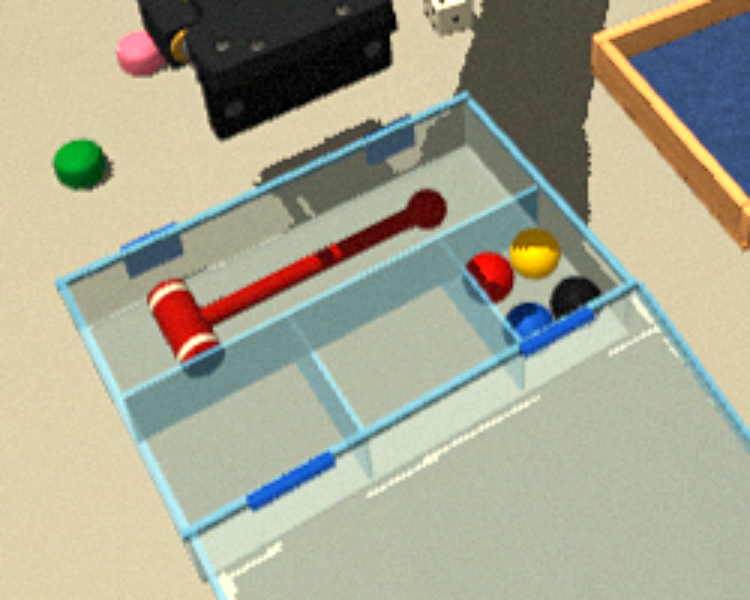

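View pics/p1w.png

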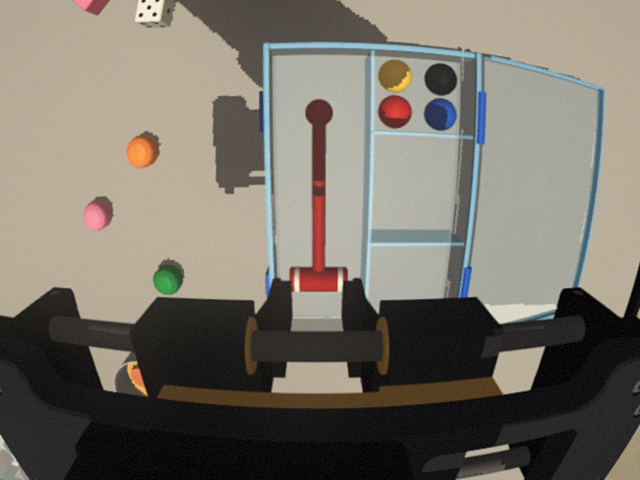

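The mallet lies flat and centred in the long compartment: head at wrist (319,280), knob at (319,112). Post next.

```bash
python3 - <<'E'
from h import *
p=np.array([.4394,.1079]);c=comp(*ORG,.0376,.0115)
for k in (0,np.pi):
    print([None if (q:=bot.solve_ik([*x,z],down(a+k))) is None else q.round(2) for x,z,a in((p,.01,np.pi/2),(c,.0125,np.pi/2+ORG[1]))])
a=np.pi/2
pick(p,.010,a,.6,12)
d=cam("wrist");cv2.imwrite("pics/q1.png",d["color"][:,:,::-1])
bot.move_to([*c,.15],down(a+ORG[1]));st("over")
place(c,.0125,.36)
d=cam("wrist");cv2.imwrite("pics/q2.png",d["color"][:,:,::-1])
d=cam("scene");cv2.imwrite("pics/q3.png",cv2.convertScaleAbs(cv2.resize(d["color"][240:440,150:400,::-1],None,fx=3,fy=3),alpha=1.4))
E
```

```text
[array([-0.56,  0.45,  0.28,  2.24, -0.26,  0.48,  1.49]), array([-0.02,  0.69,  0.25,  1.72, -0.23,  0.76,  1.92])]
[array([-1.06,  0.65,  0.96,  2.26, -0.9 ,  0.69, -1.  ]), array([-0.46,  0.92,  0.96,  1.74, -0.9 ,  0.99, -0.69])]
hit False
down t 25.4 p [0.4394 0.1078 0.0099] w 51.9 F [ 0.4 -0.5 -0.7]
grip t 26.11 p [0.4394 0.108  0.0101] w 15.7 F [-0.6 -0.7  0.2]
up t 27.35 p [0.4388 0.1079 0.1496] w 15.4 F [-0.8  0.5 -0.7]
over t 28.64 p [ 0.6555 -0.1363  0.1493] w 15.2 F [-0.5  0.  -0. ]
touch True
low t 30.67 p [ 0.6556 -0.1384  0.0126] w 15.7 F [-0.3  0.9  5.5]
rel t 31.68 p [ 0.6548 -0.138   0.0116] w 31.3 F [-0.2  0.5  0.5]
up t 32.93 p [ 0.6556 -0.1381  0.1499] w 31.3 F [0.3 0.4 0. ]
```

View pics/q3.png

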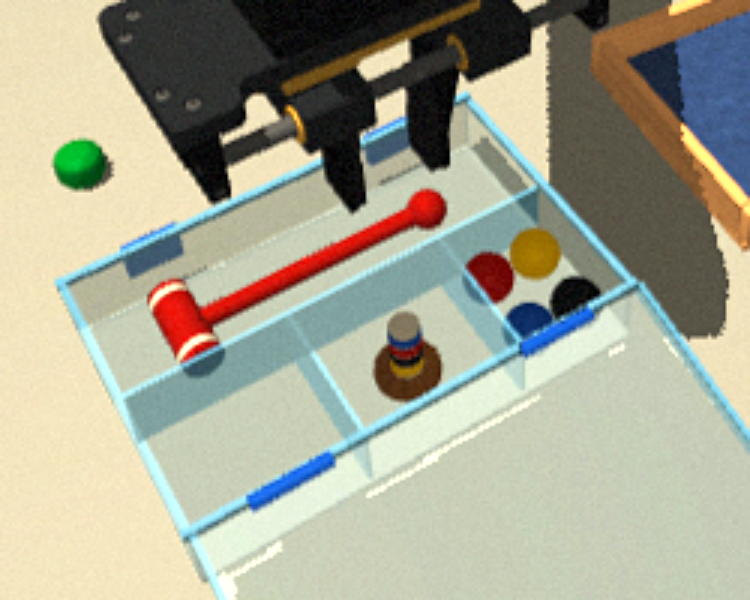

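View pics/q1.png

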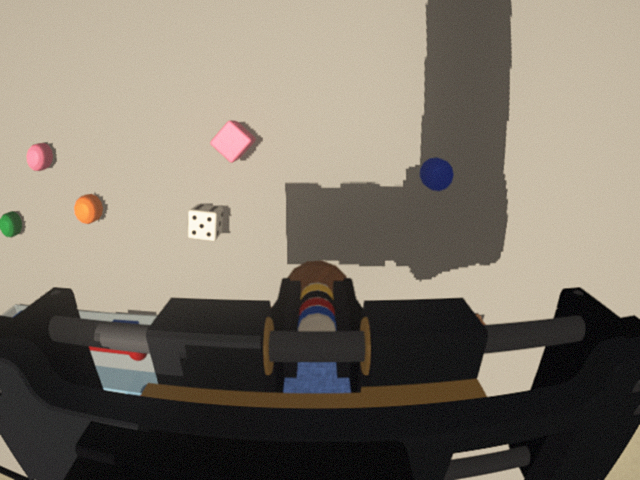

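The post stands upright in the middle compartment. Amber gem next.

```bash
python3 - <<'E'
from h import *
p=np.array([.4226,-.1108]);c=comp(*ORG,.0376,-.074);a=np.pi/2
for k in (0,np.pi):
    print([None if (q:=bot.solve_ik([*x,z],down(b+k))) is None else q.round(2) for x,z,b in((p,.0015,a),(p,.15,a),(c,.004,a+ORG[1]))])
pick(p,.0015,a,.55,15)
d=cam("wrist");cv2.imwrite("pics/r1.png",d["color"][:,:,::-1])
bot.move_to([*c,.15],down(a+ORG[1]));st("over")
place(c,.004,.44)
d=cam("wrist");cv2.imwrite("pics/r2.png",d["color"][:,:,::-1])
d=cam("scene");cv2.imwrite("pics/r3.png",cv2.convertScaleAbs(cv2.resize(d["color"][240:440,150:400,::-1],None,fx=3,fy=3),alpha=1.4))
E
```

```text
[array([-0.2 ,  0.48,  0.44,  2.28, -0.45,  0.47,  2.18]), array([-0.41,  0.19,  0.65,  2.18, -0.15,  0.82,  1.91]), array([-0.04,  0.77,  0.47,  1.67, -0.45,  0.81,  2.21])]
[array([-0.54,  0.63,  0.91,  2.3 , -0.9 ,  0.63, -0.51]), array([-0.78,  0.3 ,  1.14,  2.19, -0.36,  0.85, -0.99]), array([-0.37,  1.05,  1.1 ,  1.69, -1.04,  1.11, -0.5 ])]
hit False
down t 36.08 p [ 0.4226 -0.111   0.0014] w 47.9 F [-0.6 -0.1 -0.7]
grip t 36.6 p [ 0.4227 -0.1108  0.0016] w 27.2 F [-0.6 -0.6  0.4]
up t 37.88 p [ 0.4218 -0.1103  0.1492] w 27.0 F [-0.2  0.5 -0.6]
over t 38.94 p [ 0.656  -0.2236  0.149 ] w 26.9 F [-1.   0.1  0.2]
touch True
low t 41.02 p [ 0.657  -0.2238  0.0042] w 27.1 F [-1.  -0.2  4.4]
rel t 41.97 p [ 0.6562 -0.2235  0.0031] w 38.3 F [0.  0.8 0.5]
up t 43.25 p [ 0.6569 -0.2234  0.1496] w 38.6 F [ 0.1  1.7 -0.9]
```

View pics/r3.png

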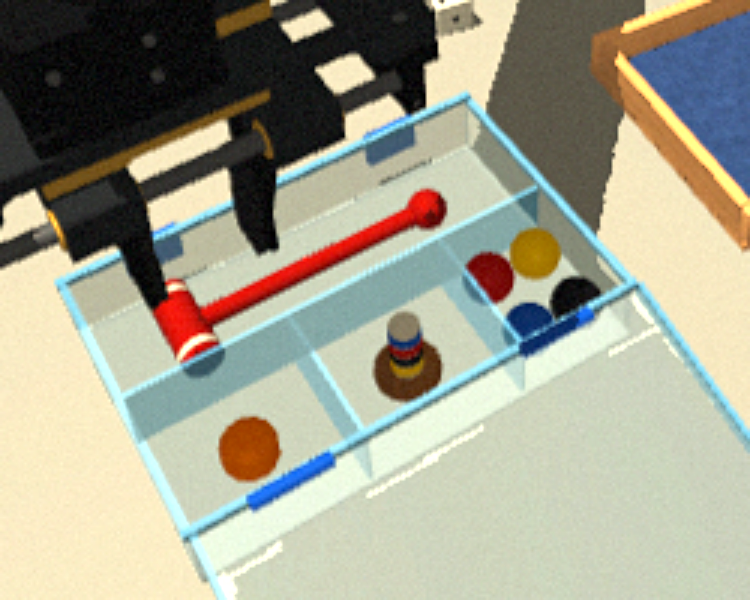

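View pics/r2.png

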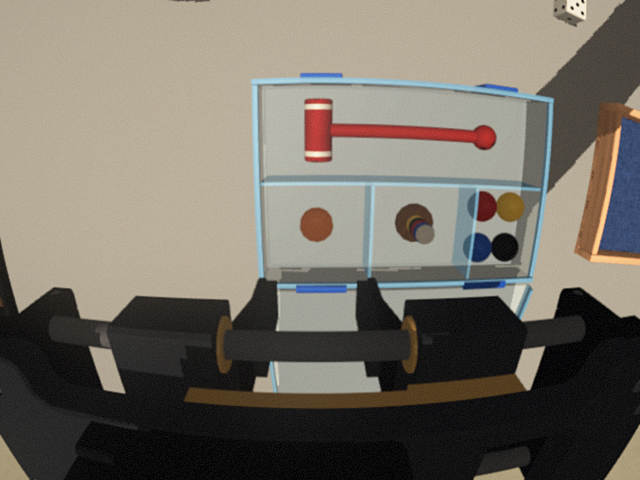

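The amber gem sits flat at wrist (316,225), the post at (413,222) and the mallet in its bay. Now the die.

```bash
python3 - <<'E'
from h import *
p=np.array([.4357,.0126]);c=comp(*TRAY,-.038,.058);a=np.radians(83.8);b=np.pi/2+TRAY[1]
print(c,[None if (q:=bot.solve_ik([*x,z],down(k))) is None else q.round(2) for x,z,k in((p,.002,a),(c,.008,b))])
pick(p,.002,a,.55,12)
d=cam("wrist");cv2.imwrite("pics/s1.png",d["color"][:,:,::-1])
bot.move_to([*c,.15],down(b));st("over")
place(c,.008,.42)
d=cam("wrist");cv2.imwrite("pics/s2.png",d["color"][:,:,::-1])
d=cam("scene");cv2.imwrite("pics/s3.png",cv2.convertScaleAbs(cv2.resize(d["color"][180:340,300:550,::-1],None,fx=3,fy=3),alpha=1.4))
E
```

```text
[0.57635916 0.22348163] [array([-0.64,  0.52,  0.65,  2.29, -0.66,  0.51,  1.99]), array([-0.9 ,  0.72,  0.66,  1.87, -0.62,  0.77,  1.61])]
hit False
down t 46.59 p [0.4357 0.0124 0.0019] w 48.0 F [-0.  -0.6  0.3]
grip t 47.12 p [0.4358 0.0127 0.0021] w 24.8 F [0.2 0.5 1.5]
up t 48.4 p [0.4349 0.013  0.1492] w 25.1 F [ 0.5 -0.6 -0.4]
over t 49.44 p [0.5759 0.2209 0.1495] w 25.2 F [ 0.  -0.5  0.6]
touch True
low t 51.5 p [0.5762 0.2234 0.0081] w 24.8 F [-0.5 -0.4  4.4]
rel t 52.45 p [0.5754 0.2233 0.0074] w 36.2 F [-0.1  1.  -0.3]
up t 53.71 p [0.5758 0.2236 0.1497] w 36.7 F [ 0.3 -0.1 -0.7]
```

View pics/s2.png

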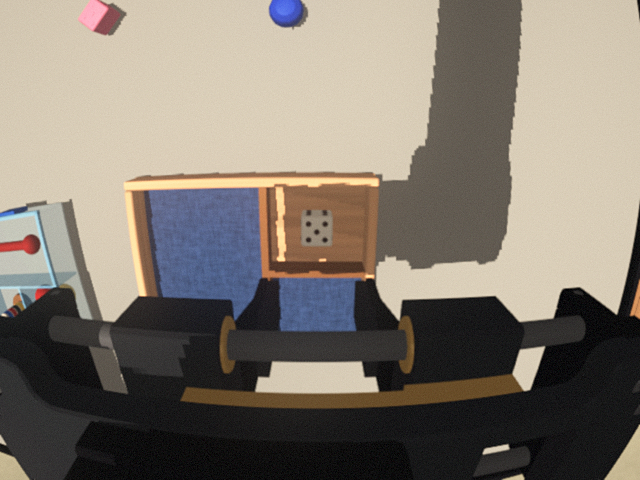

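View pics/s3.png

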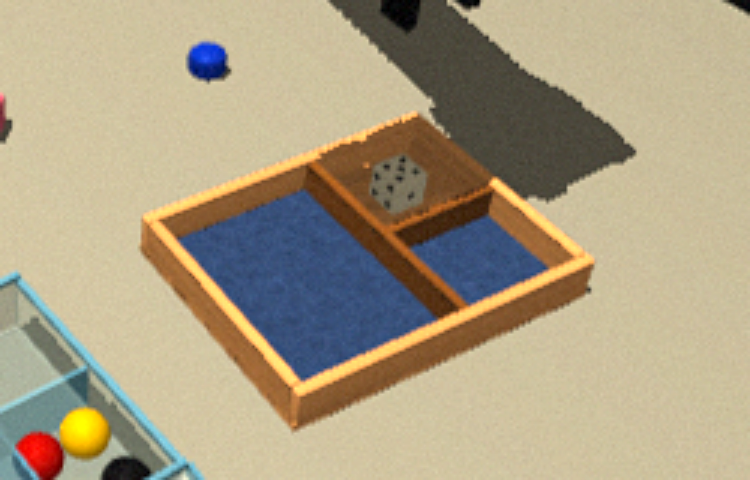

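The die is flat in the plain wood pocket at wrist (317,228). Green gem last. It's the only green one on the table; the other greenish discs are printed on the far side box.

```bash
python3 - <<'E'
from h import *
p=np.array([.4356,-.2315]);c=comp(*TRAY,.038,.058);a=np.pi/2;b=np.pi/2+TRAY[1]
print(c,[None if (q:=bot.solve_ik([*x,z],down(k))) is None else q.round(2) for x,z,k in((p,.0015,a),(c,.0075,b))])
pick(p,.0015,a,.55,15)
bot.move_to([*c,.15],down(b));st("over")
place(c,.0075,.44,top=.2)
d=cam("wrist");cv2.imwrite("pics/t2.png",d["color"][:,:,::-1])
bot.move_to([.45,-.05,.3],down(a))
d=cam("scene");cv2.imwrite("pics/t3.png",cv2.convertScaleAbs(d["color"][:,:,::-1],alpha=1.3))
d=cam("top");cv2.imwrite("pics/t4.png",cv2.convertScaleAbs(d["color"][:,:,::-1],alpha=1.3));st("end")
E
```

```text
[0.65222143 0.21890814] [array([-0.09,  0.58,  0.64,  2.16, -0.64,  0.59,  2.59]), array([-0.82,  0.81,  0.67,  1.69, -0.63,  0.86,  1.63])]
hit False
down t 57.59 p [ 0.4356 -0.2317  0.0016] w 47.8 F [-0.7  0.2 -0.3]
grip t 58.11 p [ 0.4357 -0.2315  0.0016] w 27.1 F [0.7 1.3 0.7]
up t 59.38 p [ 0.435  -0.2306  0.149 ] w 26.6 F [ 0.1 -0.3 -0.3]
over t 61.2 p [0.6525 0.2165 0.1504] w 27.2 F [-0.1 -1.1 -0.5]
touch True
low t 63.26 p [0.652  0.2188 0.0077] w 27.3 F [-0.8 -0.2  5.3]
rel t 64.21 p [0.6511 0.2189 0.0066] w 38.1 F [ 0.5 -0.4  1.5]
up t 65.67 p [0.6511 0.2191 0.1983] w 37.9 F [-0.4 -0.7 -1. ]
end t 67.14 p [ 0.4507 -0.049   0.3002] w 38.2 F [ 0.2 -0.6  0.2]
```

View pics/t2.png

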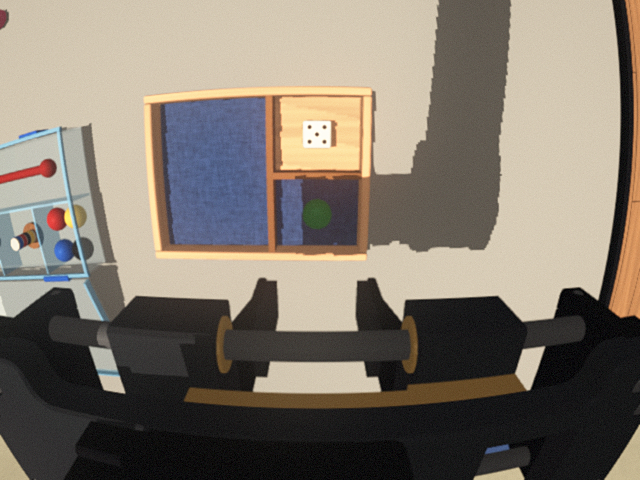

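View pics/t3.png

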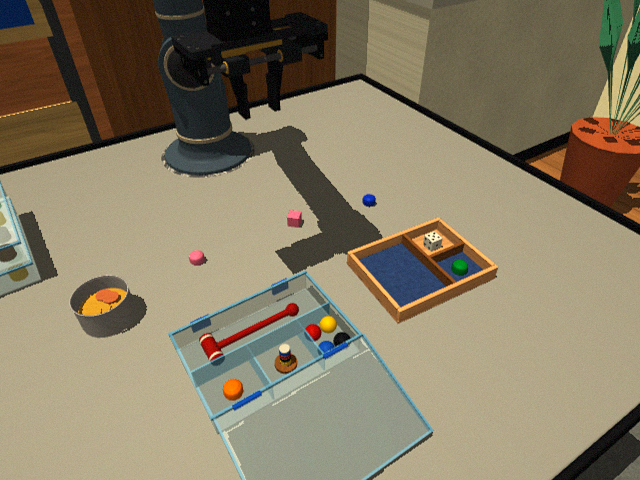

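View pics/t4.png

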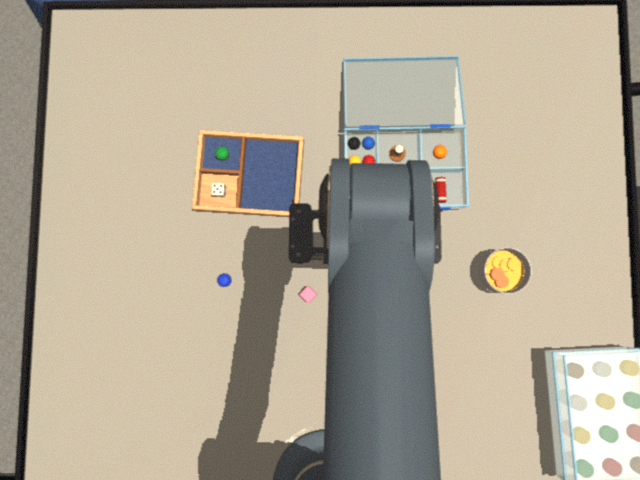

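The scene view shows everything in place: mallet (250,333), post (286,360), amber gem (233,390), die (432,241), green gem (460,267). The blue gem (369,200), the tin (101,305) and the pink pieces haven't moved. I'm handing the job in.

```bash
python3 - <<'E'
from h import *
print(np.abs(bot.read_qvel()).max().round(4),bot.read_time());bot.job_done()
E
```

```text
0.0038 67.1417
the job is handed in; nothing more can be done
```

Both kits are made up, and I handed the job in at 67 s of the 120 s allowed. I placed the pieces in the order asked: mallet, post, amber gem, white die, green gem. Each was lowered to light contact (about 4–5 N) within 0.2 mm of the expected height, then released.

The last pictures show every piece in its compartment and resting flat, with the post standing and both gems dome up. The blue gem, the tin and the pink look-alikes are where they started, and the gripper is clear of everything.

No check failed. The small disagreements were 1–2 mm between views for the green gem's position, and its height came out at 6.6 mm against an expected 9–10 mm. The mallet head read about 19 mm high because the cameras see its upper surface. I judged the final resting poses by eye and did not measure them again.

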